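Cap the open socket, then show the long electrode to the inspection camera

ROBOT

A 7-joint arm with a two-finger parallel gripper is mounted at the origin on the work surface. World frame = base frame: x ahead of the robot, y to its left, z up, the work surface at z = 0. Lengths are in mm, angles in rad, forces in N, time in s.
With the tool pointing down it reaches from about 375 to 925 mm from the base axis. Payload 3.1 kg.
Tool frame: the origin (TCP) lies where the fingers leave the gripper's body, on its centre line; the fingertips stand 73 mm ahead of it and the grasp point (between the pads) lies 54 mm ahead of it (r.tcp_to_tips is the distance from the TCP to the fingertips, in mm); x points along the fingers, y is the direction in which the jaws open and shut, and the axes are right-handed (so a half turn about x gives the same grasp; the last joint's range is limited). The gripper opens to 85 mm and grips with 20 to 120 N. Pads are 22 mm wide; open, the fingers measure 114 mm over their backs; the gripper's body (76 mm by 85 mm) begins 54 mm behind the grasp point. The pads swing forward as they close: fully open they stand 13 mm farther back than shut.
Start: joints at [-1.338, 0.383, 0.044, 1.598, -0.018, 1.161, -0.05], TCP at [211.099, 614.77, 303.869] pointing down, gripper open.
Joint ranges: [-2.61, 2.61], [-0.41, 2.15], [-1.48, 1.57], [0, 2.5], [-1.57, 4.71], [0.05, 1.97], [-2.85, 2.85]. Speed limits (rad/s): [2.79, 2.79, 3.14, 3.14, 3.14, 3.14, 3.14].

INTERFACE

Orientations are given as a rotation vector (axis times angle).
In Python, from workcell import r, jaws, solver, telemetry, cams, hand_in gives the robot as it stands. The module is installed in compiled form; this text tells all that it offers. Calls block until the motion is done:
- r.move_to(position, orientation): joint-space move of the TCP to a pose.
- r.movel(position, ori=None, v=150, contact_N=None): straight line of the TCP; ori=None keeps the orientation; v is the mean speed in mm/s. With contact_N (N) it stops when the force on the tool has changed by that much, and returns True; else False.
- r.movej(angles): joint-space move.
- jaws.gripper_to(opening, f_grip=None): finger opening in mm; f_grip is the grip in N (None keeps the last); returns when the fingers have stopped.
- r.sleep(seconds).
- solver.solve_ik(position, orientation): joint angles nearest the present ones, or None.
- telemetry.observe(): the state.
- cams.read_camera(name): name is "scene" or "top" or "wrist"; returns a dict with "color" (384x512x3 uint8, red, green, blue), "camera_matrix" (3x3 intrinsics, pixels), "k1" (the pictures are not rectified: a ray, as slopes to the right and down, at radius r is drawn at 1 + k1 r^2 times it, then the intrinsics apply), "R" (3x3) and "t" (3): a world point X has camera coordinates R X + t; the wrist camera has in their place "hand_eye" (4x4, takes a point from camera to tool coordinates, whose origin is the TCP and whose axes are the tool frame's). Camera axes: x right, y down, z forward; pixel columns grow to the right and rows downward; lengths in mm; the calibration is good to about 2 mm. A picture is of the moment at which its call begins: read the wrist's pose just before it. There is no depth.
A pose or a line that the arm cannot do raises r.MotionError and nothing moves.
- hand_in(): hands the job in, once; it reports no verdict.
The state is a dict: "time_s": time; "joint_pos": joint angles; "qd": joint speeds; "joint_efforts": joint torques, N m; "tcp_pos": TCP position; "tool_rot": TCP orientation; "wrist_force": force on the tool from outside, world axes, zero at the start; "ft_torque": the same for the moment, N m; "grip_width": finger opening in mm.
Only numpy, scipy, OpenCV 4.12 (cv2) and the standard library are available. Lean on these libraries where they do the work, as an engineer would, in place of code of your own. Each camera call takes 0.05 s, during which the arm holds its last target.

TASK

One socket of the opened instrument is empty: first set the loose dust cap with the round knob squarely onto its raised collar, seated and level, and let go of it. Then draw the tall electrode (the one whose head stands clearly higher than the others) out of the panel and hold it in the air in front of the inspection camera, its stem pointing straight into the lens along the lens's axis and the stem's end 50 mm from the lens. Finish while still holding it there, clear of the camera, with the cap still in place; leave the short electrodes and the other things on the table alone.

Things in the scene. Friction and masses are not known exactly. Their poses are not given: they have to be found in the camera images.
- case: Fixed aluminium instrument case 220 x 300 x 70 mm, without its lid. Origin: centre of its underside, on the table; z up. Its flat top panel is 70 mm above the table; +y is the half with the dark display window on which the cap lies at the start, the electrodes stand on the -y half and near the middle. The case stands left or right of the robot's middle and is turned up to 0.25 rad.
- socket (a point): Centre of the top rim of the empty socket's collar: a raised ring 48 mm outside, 38 mm inside diameter, 12 mm high above the panel (rim 82 mm above the table). The nearest electrode's axis is 73 mm away.
- cap: Loose plain white plastic dust cap, 42 to 84 g. Origin: centre of its underside; z along its axis, up when it lies right way up, as it does at the start. From below: plug 32 mm diameter x 6 mm, disc 54 mm diameter x 5 mm, round knob 18 mm diameter x 26 mm; 37 mm high in all. It lies on its plug on the panel.
- cap_centre (a point): The cap's centre, on its axis half-way up, 18.5 mm above its underside (the knob runs from 11 to 37 mm above the underside).
- cap_disc (a point): Centre of the underside of the cap's disc, 6 mm above the cap's underside. When the cap is seated this point lies at socket, the plug being inside the collar with 3 mm play all round.
- electrode: The tall plain steel electrode, 70 to 140 g, to be shown. Origin: end of the stem, on the axis; z along the axis from the stem's end to the head. Stem 10 mm diameter x 22 mm, then a round head 26 mm diameter x 36 mm. At the start the stem stands upright and loose (about 1 mm play) in one of four holes in the panel, the head resting on the panel and reaching 36 mm above it; it pulls straight up with no more force than its weight. Its neighbours' axes are 69 mm or more away.
- electrode_head (a point): Centre of the tall electrode's head, on its axis, 40 mm from the stem's end (18 mm above the panel at the start).
- electrode_tip (a point): End of the tall electrode's stem, on its axis.
- short1: A short steel electrode in another hole, to be left alone: like the tall one, but its head is only 16 mm high. Origin: end of its stem, 22 mm below the panel.
- short2: Another short electrode, the same.
- short3: Another short electrode, the same.
- camera: Fixed inspection camera on a stand with a round base of 90 mm diameter. Origin: on the table, 42 mm from the centre of the base and post towards the robot; z up. It stands on the other side of the robot's middle from the case and is turned up to 0.3 rad.
- camera_head: The camera's head: a round lens barrel, 48 mm diameter at the lens face, on a square grey housing 46 x 46 mm, 68 mm long in all. Origin: centre of the lens face, 157 mm above the table. z: the lens's axis, pointing out of the lens: 60 degrees up from level and leaning towards the robot (along the stand's -x).
- view (a point): The place for the stem's end: 50 mm in front of the lens on its axis, 200 mm above the table.
- jar: Bystander: closed jar, 52 mm diameter, 62 mm high, beyond the case and camera. Origin: centre of its underside.
- stick: Bystander: white data stick 61 x 18 x 9 mm lying on the table. Origin: under its grip part.
- driver: Bystander: screwdriver 150 mm long lying on the table. Origin: on its underside.
Things that resemble listed ones, but are neither listed nor needed, are in the scene too. Leave any green or yellow look-alike of the cap alone.

How it is judged (in metres and radians):
On the way, in this order (a step that is already met when the one before it is completed fails the run):
1. the cap sits seated and level on the empty socket's collar, released and at rest (horizontal distance between cap_disc and socket below 0.005 m and distance between cap_disc and socket below 0.006 m and angle between cap's own z axis and vertical below 0.06 rad and linear speed of cap below 0.02 m/s and contact force between the fingers and cap below 0.1 N), for 0.2 s.
2. the tall electrode is drawn out of the panel, its stem's end at least 10 mm above it, held by the fingers (z of electrode_tip in the frame of case above 0.08 m and contact force between the fingers and electrode above 1 N), for 0.1 s.
At the end, for the whole second after the job is handed in: Cap on the collar (within 5 mm sideways, tilt under 0.06 rad), released. Tall electrode held still by the fingers, stem end within 12 mm of the point 50 mm before the lens, axis within 0.2 rad of the lens axis, stem towards the lens; camera and case not touched by it, camera not by the arm (horizontal distance between cap_disc and socket below 0.005 m and distance between cap_disc and socket below 0.006 m and angle between cap's own z axis and vertical below 0.06 rad and contact force between the fingers and cap below 0.1 N and distance between electrode_tip and view below 0.012 m and angle between the z axis of electrode and the z axis of camera_head, either way round below 0.2 rad and z of electrode_head in the frame of camera_head above 0.07 m and linear speed of electrode below 0.02 m/s and contact force between the fingers and electrode above 1 N and contact force between each of electrode, the arm and camera below 0.1 N and contact force between electrode and case below 0.1 N); the arm keeps its last pose, push and grip.
It fails at once if a short electrode is moved more than 10 mm (distance of any of short1, short2, short3 from where it was at the start of the episode above 0.01 m).
It fails at once if the jar, the data stick or the screwdriver is moved more than 20 mm (distance of any of jar, stick, driver from where it was at the start of the episode above 0.02 m).
It also fails if it takes over 51 s, if anything falls off the work surface, if the arm or the gripper's body presses on something with over 40 N, if the wrist force passes 120 N, or if a joint passes its speed limit or range.

## Working session

There is one attempt and no reset: what is moved stays moved. The work goes in short steps, each a Python script; the robot and the scene stay as the last script left them, time stands still between calls to the robot, and variables do not carry over. Pictures are saved under pics/ and viewed, and the job is handed in when it is done.

```bash
mkdir -p pics; ls
python3 - <<'E'
from workcell import r, jaws, solver, telemetry, cams
import cv2,numpy as np
s=telemetry.observe(); print(s)
for n in ["scene","top","wrist"]:
    d=cams.read_camera(n); cv2.imwrite(f"pics/{n}0.png",d["color"][:,:,::-1])
    print(n,{k:np.round(v,4).tolist() for k,v in d.items() if k!="color"})
E
```

```text
pics
{'time_s': 0.0, 'joint_pos': array([-1.33778412,  0.38382801,  0.0438509 ,  1.59957963, -0.01793012,
        1.16117273, -0.04988359]), 'qd': array([-1.02529453e-03, -6.72460997e-05, -8.06533640e-04, -1.03789716e-04,
        1.45802236e-03,  1.16774466e-03,  1.29066647e-03]), 'joint_efforts': array([-2.45502479e-04, -4.33452415e+01,  1.02457859e+00, -2.49515641e+01,
        1.06174379e-02,  1.11069376e-02,  1.31772353e-06]), 'tcp_pos': array([210.88327398, 614.04969667, 302.48905246]), 'tool_rot': array([ 0.25753134,  1.55547825, -0.26159356]), 'wrist_force': array([-0.40597947, -0.0914028 , -0.03780461]), 'ft_torque': array([ 0.00534361, -0.00076618,  0.01748168]), 'grip_width': 85.15270551603543}
scene {'camera_matrix': [[374.4578, 0.0, 252.6265], [0.0, 374.4578, 191.3699], [0.0, 0.0, 1.0]], 'k1': -0.0617, 'R': [[-0.7931, 0.609, 0.0077], [0.4064, 0.5386, -0.7381], [-0.4536, -0.5823, -0.6747]], 't': [462.9126, -119.7533, 1265.9432]}
top {'camera_matrix': [[491.378, 0.0, 262.9523], [0.0, 491.378, 201.2828], [0.0, 0.0, 1.0]], 'k1': -0.1045, 'R': [[-0.0161, -0.9998, 0.0133], [-0.9987, 0.0154, -0.0493], [0.0491, -0.0141, -0.9987]], 't': [-7.4949, 546.3638, 1041.5013]}
wrist {'camera_matrix': [[342.9319, 0.0, 256.9432], [0.0, 342.9319, 193.742], [0.0, 0.0, 1.0]], 'k1': -0.0064, 'hand_eye': [[0.0006, -0.3242, 0.946, -69.9684], [1.0, 0.0005, -0.0004, -0.224], [-0.0004, 0.946, 0.3242, -83.6782], [0.0, 0.0, 0.0, 1.0]]}
```

View pics/scene0.png

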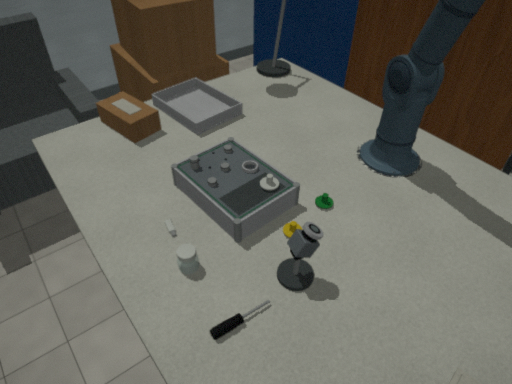

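View pics/top0.png

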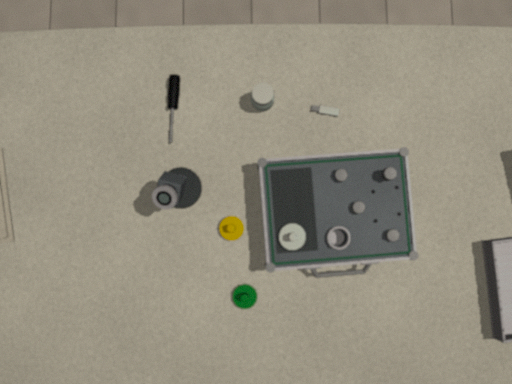

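View pics/wrist0.png

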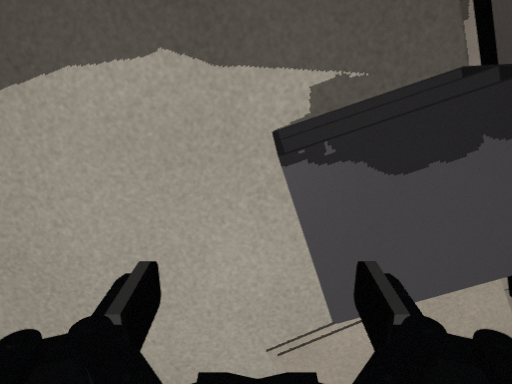

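The top view shows the white cap at (292,237), with a yellow look-alike at (231,228) and a green one at (245,296). The empty collar is at (339,238), the heads are at (341,175), (390,173), (358,208) and (393,236), and the camera lens is at (164,198). Next I'll take enlarged crops.

Run:
```python
import cv2
t=cv2.imread("pics/top0.png"); c=t[145:285,250:420]; cv2.imwrite("pics/top_c.png",cv2.resize(c,None,fx=4.2,fy=4.2,interpolation=cv2.INTER_CUBIC))
s=cv2.imread("pics/scene0.png"); c=s[130:240,165:305]; cv2.imwrite("pics/sc_c.png",cv2.resize(c,None,fx=5,fy=5,interpolation=cv2.INTER_CUBIC))
c=t[150:220,140:215]; a=cv2.resize(c,None,fx=5,fy=5,interpolation=cv2.INTER_CUBIC)
c=s[210:295,265:335]; b=cv2.resize(c,None,fx=5,fy=5,interpolation=cv2.INTER_CUBIC)
a=cv2.copyMakeBorder(a,0,b.shape[0]-a.shape[0],0,0,0); cv2.imwrite("pics/cam_c.png",cv2.hconcat([a,b])); print(a.shape)
```

```text
(425, 375, 3)
```

View pics/top_c.png

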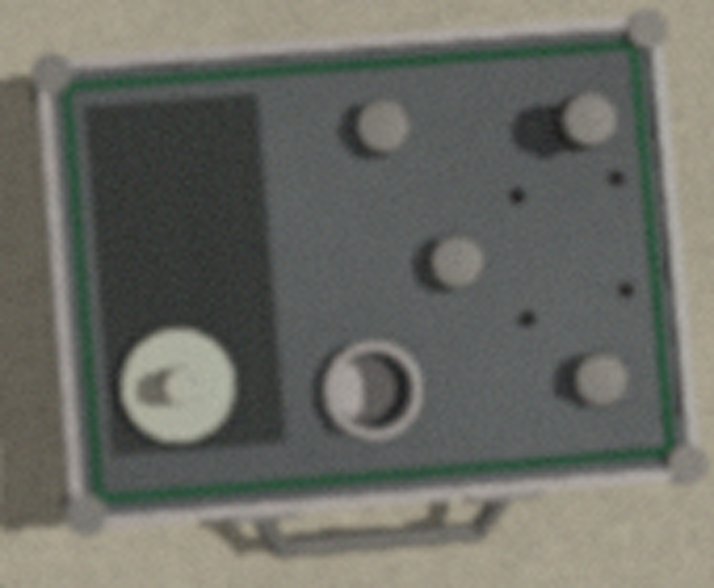

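View pics/sc_c.png

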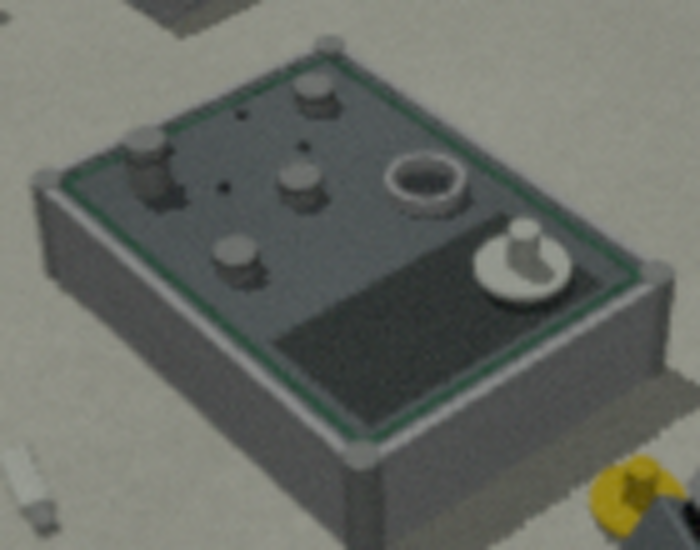

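View pics/cam_c.png

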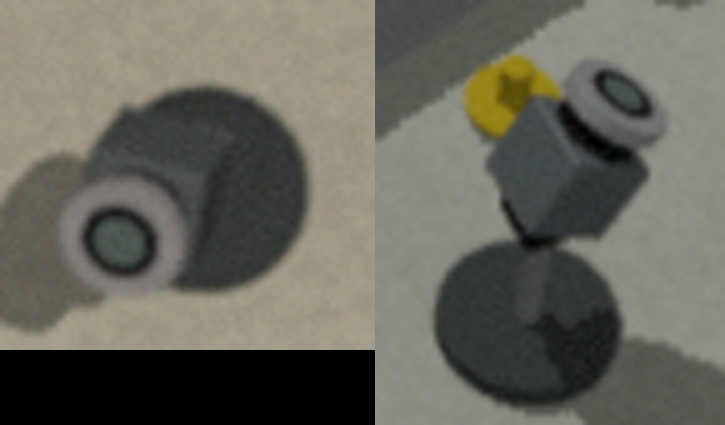

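```bash
cat > h.py <<'E'
import numpy as np,cv2
from workcell import r,jaws,solver,telemetry,cams
from scipy.spatial.transform import Rotation as Ro
def und(d,p):
    K=d["camera_matrix"];k1=d["k1"]
    q=cv2.undistortPoints(np.array([[p]],float),K,np.array([k1,0,0,0,0],float)).ravel()
    return np.array([q[0],q[1],1.])
def ext(d,s=None):
    if "R" in d: return d["R"],d["t"]
    H=d["hand_eye"];Rt=Ro.from_rotvec(s["tool_rot"]).as_matrix()
    Rc=Rt@H[:3,:3]; C=Rt@H[:3,3]+s["tcp_pos"]
    return Rc.T,-Rc.T@C
def onz(d,p,z,s=None):
    R,t=ext(d,s);v=R.T@und(d,p);C=-R.T@t
    return C+v*(z-C[2])/v[2]
def proj(d,X,s=None):
    R,t=ext(d,s)
    return cv2.projectPoints(np.array(X,float).reshape(-1,1,3),cv2.Rodrigues(R)[0],np.array(t,float),d["camera_matrix"],np.array([d["k1"],0,0,0,0],float))[0].reshape(-1,2)
def tri(obs):
    A=[];b=[]
    for d,p,s in obs:
        R,t=ext(d,s);v=R.T@und(d,p);v/=np.linalg.norm(v);C=-R.T@t;P=np.eye(3)-np.outer(v,v);A.append(P);b.append(P@C)
    A=np.vstack(A);b=np.hstack(b);x,res,_,_=np.linalg.lstsq(A,b,rcond=None);return x,np.linalg.norm(A@x-b)
E
python3 - <<'E'
from h import *
T=cams.read_camera("top");S=cams.read_camera("scene")
tp=lambda u,v:((u+.5)/4.2-.5+250,(v+.5)/4.2-.5+145)
sp=lambda u,v:((u+.5)/5-.5+165,(v+.5)/5-.5+130)
for n,a,b,z in [("cap",(178,385),(522,266),81),("collar",(372,389),(426,178),82),("tall",(589,119),(148,139),106),("s1",(382,126),(237,249),86),("s2",(457,262),(301,176),86),("s3",(600,379),(315,86),86)]:
    print(n,onz(T,tp(*a),z).round(1),onz(S,sp(*b),z).round(1),tri([(T,tp(*a),None),(S,sp(*b),None)]))
for n,a in [("TL",(50,75)),("TR",(646,28)),("BL",(87,514)),("BR",(686,463))]: print(n,onz(T,tp(*a),72).round(1))
a=((122+.5)/5-.5+140,(236+.5)/5-.5+150);b=((615-375)/5-.4+265,(93)/5-.4+210)
b2=((614-375)/5-.4+265,(103)/5-.4+210)
print("lens",onz(T,a,157),onz(S,b2,157),tri([(T,a,None),(S,b2,None)]))
a=((197)/5-.4+140,(190)/5-.4+150);b=((527-375)/5-.4+265,323/5-.4+210)
for z in(0,10): print("base",onz(T,a,z),onz(S,b,z))
E
```

```text
cap [471.7 -72.3  81. ] [474.5 -68.8  81. ] (array([471.45979143, -72.47788953,  76.81813543]), np.float64(0.22034351385180487))
collar [ 468.1 -165.2   82. ] [ 470.5 -162.    82. ] (array([ 467.87138562, -165.69497797,   78.43160268]), np.float64(0.27377716152890746))
tall [ 594.1 -267.7  106. ] [ 595.  -263.3  106. ] (array([ 593.64011206, -267.97593144,  102.77337095]), np.float64(1.3576231905898304))
s1 [ 594.  -172.3   86. ] [ 595.4 -170.7   86. ] (array([ 594.21935323, -172.70939828,   84.00620633]), np.float64(0.05249377229204502))
s2 [ 528.1 -206.9   86. ] [ 530.3 -203.1   86. ] (array([ 527.97678568, -207.48139487,   82.18407112]), np.float64(0.5440603178906179))
s3 [ 470.8 -275.    86. ] [ 473.1 -271.6   86. ] (array([ 470.57758917, -275.86126785,   82.48900265]), np.float64(0.33944924775239194))
TL [622.5 -13.6  72. ]
TR [ 642.3 -307.2   72. ]
BL [410.3 -28.   72. ]
BR [ 428.7 -320.7   72. ]
lens [550.29631867 169.69539101 157.        ] [555.83683426 173.72437026 157.        ] (array([551.01503222, 170.50278164, 150.79873257]), np.float64(0.6921385519559066))
base [579.52085194 166.21102624   0.        ] [577.48861821 161.68367177   0.        ]
base [578.72269123 164.64175619  10.        ] [582.90176858 166.38074147  10.        ]
```

```bash
cat >> h.py <<'E'
def down(yaw,tilt_axis=None):
    "tool x down, tool z horizontal at heading yaw"
    x=np.array([0,0,-1.]);z=np.array([np.cos(yaw),np.sin(yaw),0]);y=np.cross(z,x)
    return Ro.from_matrix(np.c_[x,y,z]).as_rotvec()
def along(x,yaw):
    x=x/np.linalg.norm(x);z=np.array([np.cos(yaw),np.sin(yaw),0]);z=z-x*(z@x);z/=np.linalg.norm(z);y=np.cross(z,x)
    return Ro.from_matrix(np.c_[x,y,z]).as_rotvec()
E
python3 - <<'E'
from h import *
s=telemetry.observe();print(Ro.from_rotvec(s["tool_rot"]).as_matrix().round(2).tolist(), r.tcp_to_tips)
ax=np.array([-.5,.08,.866]);
for yd in range(-180,180,30):
    y=np.radians(yd)
    qs=[solver.solve_ik(p,down(y)) for p in ([530,-150,260],[472,-72,157],[594,-267,148])]
    q=solver.solve_ik(np.array([526,175,200])+100*ax,along(-ax,y)); qs.append(q)
    print(yd,[None if q is None else np.round(q,1).tolist() for q in qs])
E
```

```text
[[-0.0, 0.32, 0.95], [-0.0, 0.95, -0.32], [-1.0, -0.0, 0.0]] 72.6
-180 [[-0.6, 0.4, 1.0, 1.9, -0.4, 1.0, -1.1], [-0.8, 0.4, 1.0, 2.2, -0.5, 0.8, -1.1], [-0.2, 0.7, 0.8, 1.7, -0.6, 1.0, -0.8], [-0.8, -0.0, 0.1, 2.2, 0.6, 0.7, -2.6]]
-150 [[-0.6, 0.4, 1.0, 1.9, -0.4, 1.0, -0.5], [-0.8, 0.4, 1.0, 2.2, -0.5, 0.8, -0.6], [-0.2, 0.7, 0.8, 1.7, -0.6, 1.0, -0.3], [-0.9, -0.0, 0.3, 2.2, 0.6, 0.7, -2.0]]
-120 [[-0.6, 0.4, 1.0, 1.9, -0.4, 1.0, 0.0], [-0.8, 0.4, 0.9, 2.2, -0.4, 0.8, -0.0], [-0.2, 0.7, 0.8, 1.7, -0.6, 1.0, 0.3], [-0.9, -0.0, 0.3, 2.2, 0.6, 0.7, -1.5]]
-90 [[-0.6, 0.4, 1.0, 1.9, -0.4, 1.0, 0.5], [-0.7, 0.4, 0.9, 2.2, -0.4, 0.8, 0.5], [-0.2, 0.7, 0.8, 1.7, -0.6, 1.0, 0.8], [-1.0, -0.0, 0.4, 2.2, 0.6, 0.7, -1.1]]
-60 [[-0.6, 0.4, 1.0, 1.9, -0.4, 1.0, 1.1], [-0.7, 0.4, 0.9, 2.2, -0.4, 0.8, 1.0], [-0.2, 0.7, 0.8, 1.7, -0.6, 1.0, 1.3], [-1.0, -0.0, 0.4, 2.2, 0.6, 0.7, -0.6]]
-30 [[-0.6, 0.4, 0.9, 1.9, -0.3, 1.0, 1.5], [-0.7, 0.4, 0.8, 2.2, -0.4, 0.8, 1.5], [-0.1, 0.6, 0.7, 1.7, -0.5, 0.9, 1.8], [-1.0, -0.0, 0.4, 2.2, 0.6, 0.7, -0.1]]
0 [[-0.6, 0.3, 0.9, 1.9, -0.3, 1.0, 2.1], [-0.6, 0.3
[... 216 characters left out ...]
 0.9, 2.8], [-0.9, -0.0, 0.3, 2.2, 0.6, 0.7, 1.1]]
60 [[1.2, 0.6, -1.2, 1.8, 0.6, 1.2, 2.4], [1.0, 0.5, -1.0, 2.1, 0.5, 0.9, 2.3], [-0.5, 1.1, 1.4, 1.7, -1.2, 1.3, -2.5], [-0.9, -0.0, 0.3, 2.2, 0.6, 0.7, 1.6]]
90 [[-0.8, 0.7, 1.4, 1.9, -0.7, 1.2, -2.3], [-1.0, 0.8, 1.4, 2.2, -0.9, 1.0, -2.3], [-0.5, 1.1, 1.4, 1.7, -1.2, 1.3, -2.0], [-0.8, -0.0, 0.2, 2.2, 0.6, 0.7, 2.1]]
120 [[-0.8, 0.7, 1.4, 1.9, -0.7, 1.2, -1.8], [-1.0, 0.8, 1.4, 2.2, -0.9, 1.0, -1.7], [-0.5, 1.1, 1.4, 1.7, -1.2, 1.3, -1.5], [-0.8, -0.0, 0.1, 2.2, 0.6, 0.7, 2.5]]
150 [[-0.8, 0.7, 1.4, 1.9, -0.7, 1.2, -1.3], [-1.0, 0.8, 1.4, 2.2, -0.9, 1.0, -1.2], [-0.4, 0.9, 1.1, 1.7, -0.9, 1.1, -1.1], [-2.0, -0.4, 1.3, 2.2, 1.1, 1.0, 2.8]]
```

Run:
```python
from h import *
r.move_to([500,-125,270],down(-np.pi/2))
jaws.gripper_to(45,40); r.sleep(.2)
s=telemetry.observe();d=cams.read_camera("wrist");print(s["time_s"],s["tcp_pos"],s["wrist_force"],s["grip_width"])
cv2.imwrite("pics/w1.png",d["color"][:,:,::-1])
print(proj(d,[[471.7,-72.3,81],[468,-165,82],[594,-268,106],[594,-172,86],[528,-207,86]],s).round(1).tolist())
```

```text
3.725 [ 499.9859471  -125.04004167  269.99489118] [-0.52652524 -0.40501606  0.27190103] 44.887251302725225
[[219.2, 119.6], [218.5, 233.5], [366.3, 354.2], [371.2, 243.3], [289.8, 280.0]]
```

View pics/w1.png

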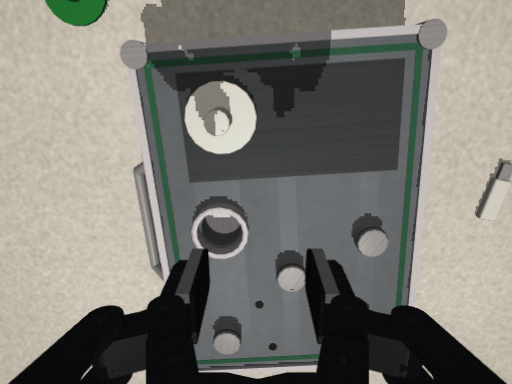

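The wrist view shows the cap disc at about (220,117) and the collar rim at about (219,232). Both are within 3 px of the projected estimates. I'll enlarge those two areas.

Run:
```python
import cv2
t=cv2.imread("pics/w1.png"); c=t[75:270,165:275]; cv2.imwrite("pics/w1c.png",cv2.resize(c,None,fx=3,fy=3,interpolation=cv2.INTER_CUBIC))
```

```text
(no output)
```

View pics/w1c.png

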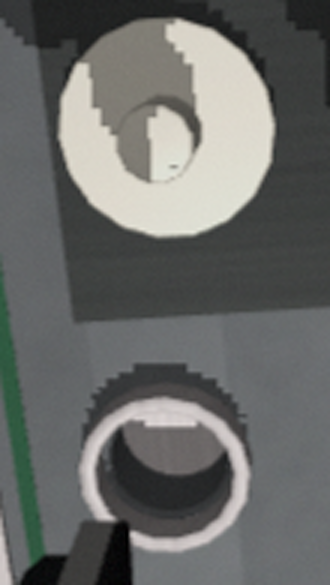

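Run:
```python
from h import *
s=telemetry.observe();d=cams.read_camera("wrist")
f=lambda u,v:((u+.5)/3-.5+165,(v+.5)/3-.5+75)
for n,p,z in [("disc",(166.5,127.5),81),("discR",(275,127.5),81),("knob",(159,142),107),("collar",(164.5,474),82),("colR",(249,474),82)]: print(n,onz(d,f(*p),z,s).round(1))
print("s1",onz(d,(372,241),86,s).round(1),"s2",onz(d,(291,277),86,s).round(1))
```

```text
disc [472.5 -70.5  81. ]
discR [499.3 -70.5  81. ]
knob [473.5 -70.8 107. ]
collar [ 468.8 -164.2   82. ]
colR [ 492.1 -164.2   82. ]
s1 [ 594.5 -169.9   86. ] s2 [ 528.9 -204.    86. ]
```

Run:
```python
from h import *
r.movel([472.7,-70.7,200],v=200)
r.movel([472.7,-70.7,158],v=80,contact_N=8)
jaws.gripper_to(10,30)
s=telemetry.observe();print(s["time_s"],s["tcp_pos"],s["wrist_force"],s["grip_width"])
r.movel([472.7,-70.7,200],v=120)
r.sleep(.1)
s=telemetry.observe();d=cams.read_camera("wrist");print(s["time_s"],s["tcp_pos"],s["wrist_force"],s["grip_width"])
cv2.imwrite("pics/w2.png",d["color"][:,:,::-1])
```

```text
5.475 [473.36272902 -70.74720791 158.64878551] [-0.0592669   0.33294337  2.79740764] 16.45472368088717
6.075 [471.91408684 -70.37669611 199.15286031] [ 1.15329307  0.40908727 -0.44180804] 16.692651284838927
```

View pics/w2.png

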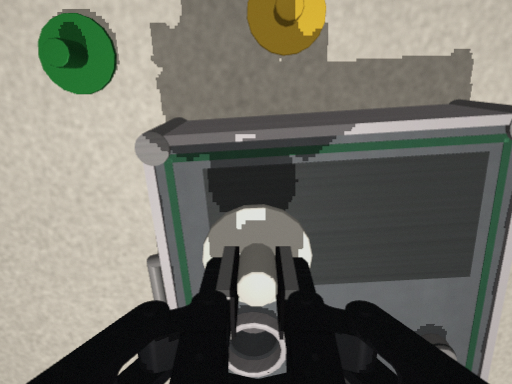

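Run:
```python
from h import *
s=telemetry.observe();d=cams.read_camera("wrist")
im=cv2.imread("pics/w2.png");a=np.linspace(0,2*np.pi,80)
T=s["tcp_pos"];z=T[2]-158.65+81
for rr,zz in((27,z),(9,z+26),(27,z-5)):
    c=np.c_[T[0]+rr*np.cos(a),T[1]+rr*np.sin(a),0*a+zz]
    p=proj(d,c,s);print(p.min(0),p.max(0))
    cv2.polylines(im,[np.round(p*8).astype(int).reshape(-1,1,2)],True,(0,0,255),1,cv2.LINE_AA,3)
cv2.imwrite("pics/w2o.png",cv2.resize(im[190:384,180:330],None,fx=3,fy=3,interpolation=cv2.INTER_CUBIC))
```

```text
[202.10223005 205.43073743] [313.30773673 304.02086942]
[236.00642666 269.73130738] [279.4333827  306.87620058]
[203.63330535 201.66903496] [311.76515075 298.04608717]
```

View pics/w2o.png

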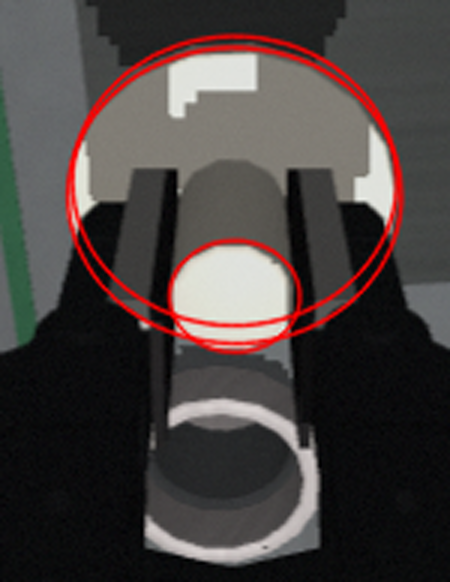

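Run:
```python
from h import *
r.movel([468.8,-164.4,200],v=120)
r.movel([468.8,-164.4,182],v=80)
r.sleep(.15)
c=r.movel([468.8,-164.4,162.5],v=40,contact_N=6)
s=telemetry.observe();d=cams.read_camera("scene");print(c,s["time_s"],s["tcp_pos"],s["wrist_force"],s["grip_width"])
cv2.imwrite("pics/s3.png",cv2.resize(d["color"][140:220,195:295,::-1],None,fx=6,fy=6,interpolation=cv2.INTER_CUBIC))
```

```text
True 8.1 [ 468.79072378 -164.23977379  164.18829663] [-0.34933362 -0.97391087  5.48519489] 16.62176160991966
```

View pics/s3.png

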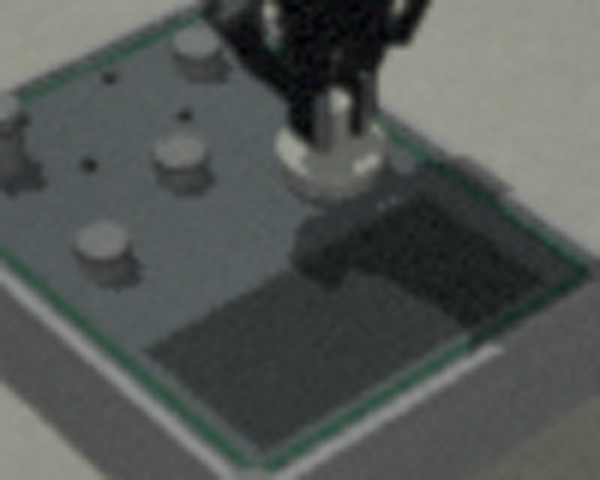

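Run:
```python
from h import *
jaws.gripper_to(45,40)
r.movel([468.8,-164.4,215],v=150)
r.movel([560,-310,265],v=250); r.sleep(.15)
s=telemetry.observe();d=cams.read_camera("wrist");print(s["time_s"],s["tcp_pos"],s["wrist_force"],s["grip_width"])
cv2.imwrite("pics/w4.png",d["color"][:,:,::-1])
a=np.linspace(0,2*np.pi,80);im=d["color"][:,:,::-1].copy()
for X,rr,zz in(((468.8,-164.2),27,87),((468.8,-164.2),9,113),((594.5,-265),13,106)):
    p=proj(d,np.c_[X[0]+rr*np.cos(a),X[1]+rr*np.sin(a),0*a+zz],s);print(p.mean(0))
    cv2.polylines(im,[np.round(p*8).astype(int).reshape(-1,1,2)],True,(0,0,255),1,cv2.LINE_AA,3)
cv2.imwrite("pics/w4o.png",cv2.resize(im[:,60:360],None,fx=2,fy=1.5625,interpolation=cv2.INTER_CUBIC))
```

```text
10.0417 [ 559.49910918 -308.03313623  263.91196601] [ 0.24464446  0.23556654 -0.26235218] 45.039937484517225
[114.73073068 -25.60028347]
[ 95.94949374 -37.93035729]
[310.75992465 140.72836686]
```

View pics/w4.png

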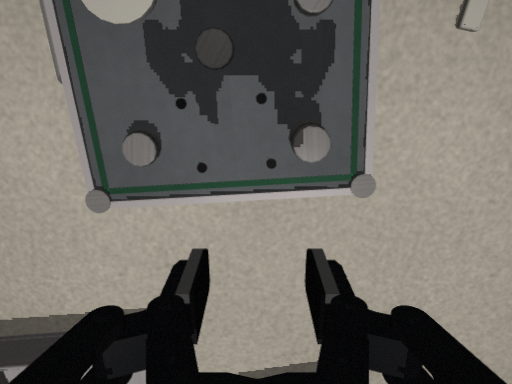

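View pics/w4o.png

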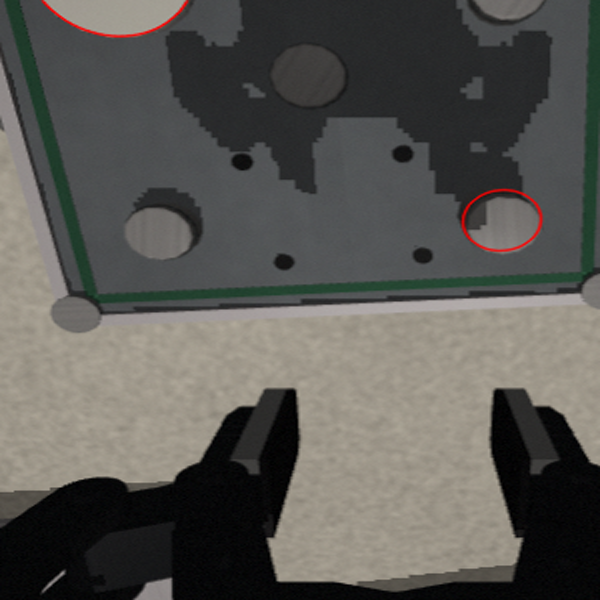

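Run:
```python
from h import *
T=cams.read_camera("top");S=cams.read_camera("scene")
a=cv2.resize(T["color"][205:270,310:375,::-1],None,fx=6,fy=6,interpolation=cv2.INTER_CUBIC)
b=cv2.resize(S["color"][140:205,215:280,::-1],None,fx=6,fy=6,interpolation=cv2.INTER_CUBIC)
cv2.imwrite("pics/cap5.png",cv2.hconcat([a,b]))
r.movel([594.8,-266,200],v=200)
c=r.movel([594.8,-266,150],v=80,contact_N=8)
jaws.gripper_to(15,60)
s=telemetry.observe();print(c,s["time_s"],s["tcp_pos"],s["wrist_force"],s["grip_width"])
r.movel([594.8,-266,250],v=130);r.sleep(.1)
s=telemetry.observe();d=cams.read_camera("wrist");print(s["time_s"],s["tcp_pos"],s["wrist_force"],s["grip_width"])
cv2.imwrite("pics/w5.png",d["color"][:,:,::-1])
```

```text
False 11.8583 [ 595.3526729  -266.41804718  150.99516969] [0.35294376 0.09465199 2.31365099] 24.464788987214245
12.875 [ 594.10051658 -265.33375483  248.4899586 ] [-0.29537616  0.01544653 -0.7296803 ] 24.09623848008744
```

View pics/cap5.png

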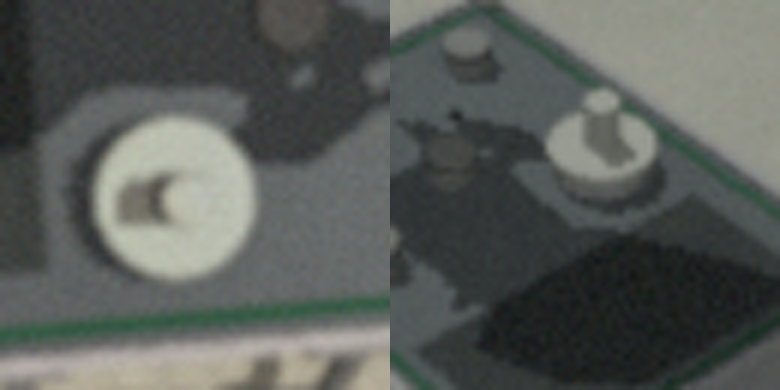

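View pics/w5.png

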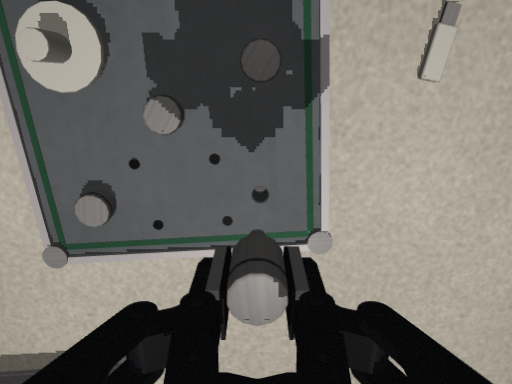

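Run:
```python
from h import *
r.movel([570,-200,330],v=250)
r.movel([545,100,340],v=250); r.sleep(.2)
s=telemetry.observe();d=cams.read_camera("wrist");print(s["time_s"],s["tcp_pos"],s["tool_rot"],s["grip_width"])
cv2.imwrite("pics/w6.png",d["color"][:,:,::-1])
np.save("s6.npy",np.r_[s["tcp_pos"],s["tool_rot"]])
print(proj(d,[[551,170,157],[579,165,0]],s))
```

```text
15.0583 [545.16173177  98.33144051 340.07476296] [ 1.21086417  1.20943148 -1.21148895] 24.375170996085128
[[265.53684678  93.72012294]
 [286.79071773  91.68954274]]
```

View pics/w6.png

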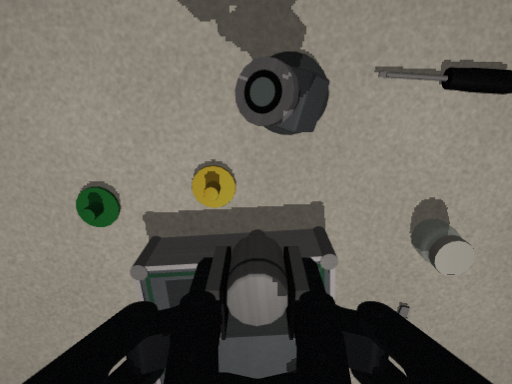

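Run:
```python
import cv2
t=cv2.imread("pics/w6.png"); c=t[40:145,225:340]; cv2.imwrite("pics/w6c.png",cv2.resize(c,None,fx=6,fy=5.5,interpolation=cv2.INTER_CUBIC))
```

```text
(no output)
```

View pics/w6c.png

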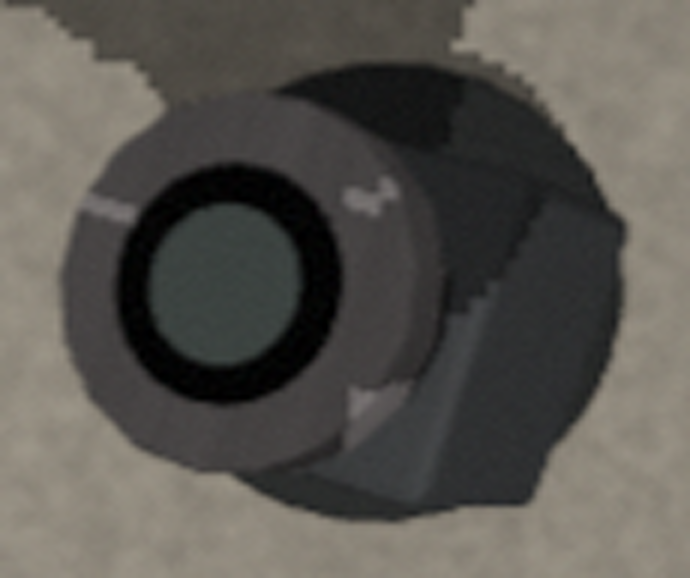

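Run:
```python
from h import *
v=np.load("s6.npy");s={"tcp_pos":v[:3],"tool_rot":v[3:]}
d=cams.read_camera("wrist");T=cams.read_camera("top");S=cams.read_camera("scene")
L=[onz(d,p,157,s) for p in((264,91),(262.3,91.2))];print("lens",L)
for z in(0,5,10):print("base",z,onz(d,(286.8,92.5),z,s))
b2=((614-375)/5-.4+265,(103)/5-.4+210);a=((122+.5)/5-.5+140,(236+.5)/5-.5+150)
x=tri([(d,(264,91),s),(S,b2,None),(T,a,None)]);print(x)
# overlay
th=np.linspace(0,2*np.pi,80)
def draw(im,D,S_,Lc,psi,base,org,f):
    h=np.array([np.cos(psi),np.sin(psi),0]);A=.5*h+np.array([0,0,.866]);u=np.array([-h[1],h[0],0]);w=np.cross(A,u)
    x0,y0,x1,y1=org; im=cv2.resize(im[y0:y1,x0:x1],None,fx=f,fy=f,interpolation=cv2.INTER_CUBIC)
    cir=lambda c,rr,u,w:c+rr*(np.outer(np.cos(th),u)+np.outer(np.sin(th),w))
    ex,ey=np.eye(3)[:2]
    sq=lambda k:np.array([Lc-k*A+23*(i*u+j*w) for i,j in((1,1),(1,-1),(-1,-1),(-1,1))])
    for c,col in((cir(Lc,24,u,w),(0,0,255)),(cir(base,45,ex,ey),(0,255,255)),(sq(68),(0,255,0))):
        p=(proj(D,c,S_)-[x0,y0]+.5)*f-.5
        cv2.polylines(im,[np.round(p*8).astype(int).reshape(-1,1,2)],True,col,1,cv2.LINE_AA,3)
    return im
Lc=np.array([L[0][0],L[0][1],157]);B=onz(d,(286.8,92.5),5,s)
psi=np.arctan2(Lc[1]-B[1],Lc[0]-B[0]);print("psi",psi,np.pi-psi,np.hypot(*(Lc-B)[:2]))
w6=cv2.imread("pics/w6.png")
ims=[draw(w6,d,s,Lc,p,B,(225,40,340,145),3.4) for p in(psi,)]
ims+=[draw(S["color"][:,:,::-1].copy(),S,None,Lc,psi,B,(260,205,350,310),3.4)]
h=max(i.shape[0] for i in ims);cv2.imwrite("pics/ov.png",cv2.hconcat([cv2.copyMakeBorder(i,0,h-i.shape[0],0,0,0) for i in ims]))
```

```text
lens [array([549.90077239, 171.85458772, 157.        ]), array([548.69780169, 171.72098135, 157.        ])]
base 0 [579.03349005 164.10621177   0.        ]
base 5 [578.62052417 164.31956799   5.        ]
base 10 [578.2075583  164.53292421  10.        ]
(array([550.6517647 , 170.8568523 , 150.56670981]), np.float64(1.3930100740940343))
psi 2.885011860771768 0.25658079281802504 29.691760896954793
```

View pics/ov.png

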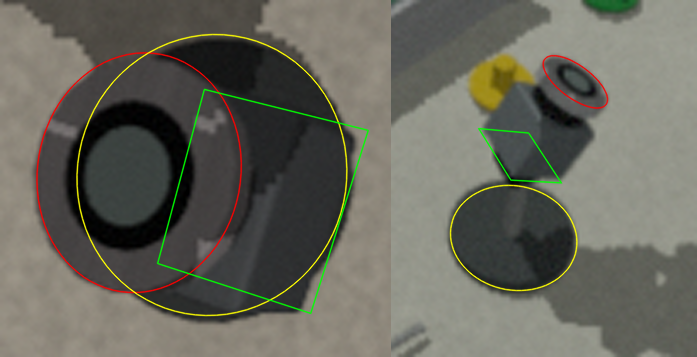

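Run:
```python
from h import *
dv=.235;A=np.array([-.5*np.cos(dv),.5*np.sin(dv),.866]);V=np.array([550.3,171.2,157])+50*A
o=along(-A,-np.pi/2);print(V,solver.solve_ik(V+103*A,o),solver.solve_ik(V+163*A,o))
try: r.movel(V+163*A,o,v=90)
except r.MotionError as e: print("line:",e); r.move_to(V+163*A,o)
r.sleep(.2)
s=telemetry.observe();d=cams.read_camera("wrist");print(s["time_s"],s["tcp_pos"],s["tool_rot"],o,s["grip_width"])
cv2.imwrite("pics/w7.png",d["color"][:,:,::-1]);cv2.imwrite("pics/s7.png",cams.read_camera("scene")["color"][:,:,::-1])
np.save("s7.npy",np.r_[s["tcp_pos"],s["tool_rot"]])
```

```text
[525.98714147 177.02107464 200.3       ] [-1.22129719 -0.04125508  0.56696877  2.20160629  0.65307805  0.73515681
 -1.12195456] [-1.24029811 -0.1683241   0.48949537  2.1807609   0.66275033  0.90901584
 -1.13970004]
17.1333 [447.03884243 195.72578377 341.53469912] [ 1.34802721  0.73468085 -0.89881707] [ 1.34742771  0.73516032 -0.89814104] 24.3937788455927
```

View pics/w7.png

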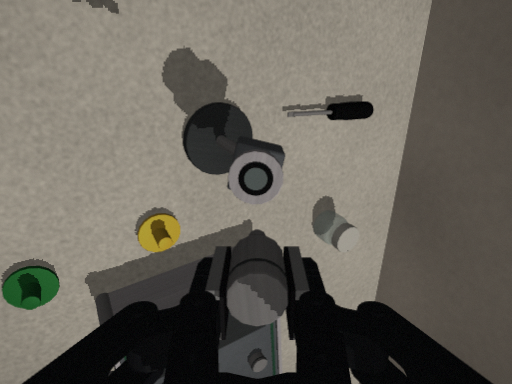

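View pics/s7.png

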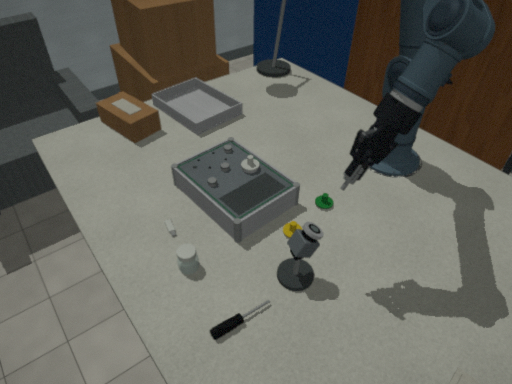

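The scene view shows the cap on its collar at (250,165) and the tall electrode held at (347,184). The wrist view shows the lens at (256,178). From this second viewpoint I'll check the lens model again.

Run:
```python
from h import *
v=np.load("s7.npy");s={"tcp_pos":v[:3],"tool_rot":v[3:]};d=cams.read_camera("wrist")
w=np.load("s6.npy");s6={"tcp_pos":w[:3],"tool_rot":w[3:]}
im=cv2.imread("pics/w7.png");x0,y0,x1,y1=175,90,300,215;f=4
th=np.linspace(0,2*np.pi,80)
out=[im]
dv=.235;h=np.array([-np.cos(dv),np.sin(dv),0]);A=.5*h+[0,0,.866];u=np.array([-h[1],h[0],0]);ww=np.cross(A,u);L=np.array([550.3,171.2,157])
c=cv2.resize(im[y0:y1,x0:x1],None,fx=f,fy=f,interpolation=cv2.INTER_CUBIC)
for X,col in((L+24*(np.outer(np.cos(th),u)+np.outer(np.sin(th),ww)),(0,0,255)),(np.array([578.6,164.3,5])+45*np.c_[np.cos(th),np.sin(th),0*th],(0,255,255)),(np.array([L-68*A+23*(i*u+j*ww) for i,j in((1,1),(1,-1),(-1,-1),(-1,1))]),(0,255,0))):
    p=(proj(d,X,s)-[x0,y0]+.5)*f-.5;print(p.min(0).round(),p.max(0).round())
    cv2.polylines(c,[np.round(p*8).astype(int).reshape(-1,1,2)],True,col,1,cv2.LINE_AA,3)
cv2.imwrite("pics/w7o.png",c)
```

```text
[217. 245.] [440. 459.]
[30. 45.] [297. 328.]
[226. 178.] [434. 381.]
```

View pics/w7o.png

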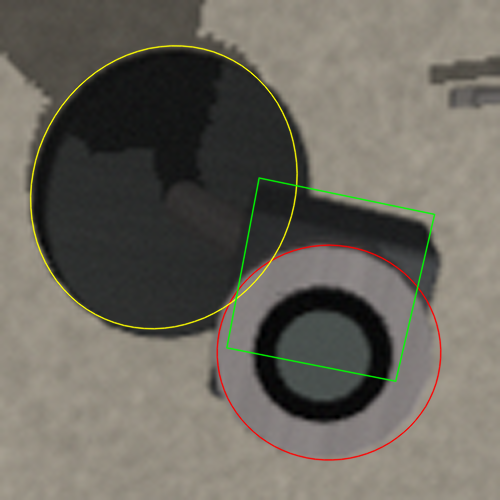

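Run:
```python
from h import *
dv=.225;A=np.array([-.5*np.cos(dv),.5*np.sin(dv),.866]);V=np.array([550.3,170.8,157])+50*A
o=along(-A,-np.pi/2)
c=r.movel(V+103*A,o,v=40,contact_N=10); r.sleep(.5)
s=telemetry.observe();d=cams.read_camera("wrist");
M=Ro.from_rotvec(s["tool_rot"]).as_matrix();print(c,s["time_s"],s["tcp_pos"],"tip err",s["tcp_pos"]+103*M[:,0]-V,"ang",np.arccos(-M[:,0]@A/np.linalg.norm(A)),s["grip_width"],s["wrist_force"],abs(s["qd"]).max())
S=cams.read_camera("scene");T=cams.read_camera("top")
cv2.imwrite("pics/w8.png",d["color"][:,:,::-1])
print(proj(S,[V,V+58*A],None),proj(T,[V,V+58*A],None),proj(d,[V],s))
a=cv2.resize(S["color"][130:290,215:375,::-1],None,fx=2.4,fy=2.4,interpolation=cv2.INTER_CUBIC)
b=cv2.resize(T["color"][120:280,100:260,::-1],None,fx=2.4,fy=2.4,interpolation=cv2.INTER_CUBIC)
cv2.imwrite("pics/s8.png",cv2.hconcat([a,b]))
```

```text
False 19.4333 [475.72747927 187.87614207 289.51278739] tip err [0.00274674 0.01133736 0.01378622] ang 3.91568493805433e-05 24.223546543959134 [-0.15565593  0.41382    -0.61899665] 0.0020848845073218264
[[325.82671582 210.84156269]
 [341.18448862 189.45924137]] [[155.75443676 209.17913371]
 [145.87402119 225.19431837]] [[257.20426189 234.55952464]]
```

View pics/w8.png

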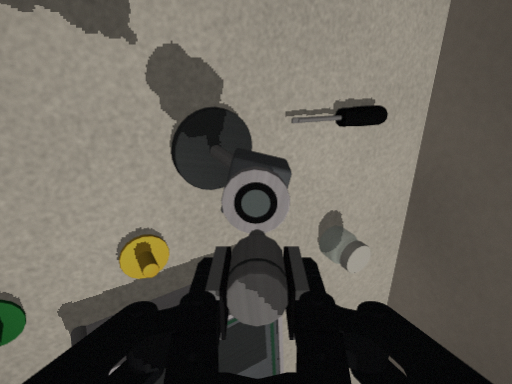

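View pics/s8.png

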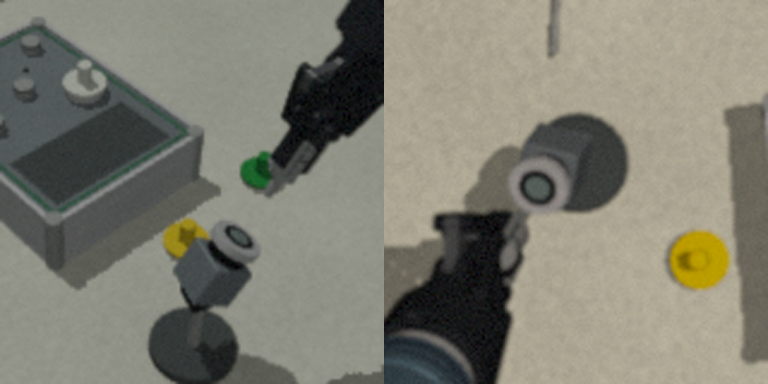

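```bash
python3 -c "
from workcell import hand_in; print(hand_in())"
```

```text
the job is handed in; nothing more can be done
None
```

I put the white cap on the empty collar and released it. I then drew out the tall electrode and handed the job in at about 19.5 s, still holding it in front of the lens. The hand-in call gives no verdict, so the result rests on my own checks.

- **Cap:** it made contact at a TCP height of 164.2 mm, against 164.65 mm expected for a seated cap. After release, the part of the disc edge in the wrist picture lay on the outline predicted for a seated cap. The scene and top pictures showed it level, and the scene picture still showed it in place at the end.
- **Electrode:** the arm reached its target pose with a negligible error, at a grip width of 24 mm, and nothing in the pictures touched the camera. Its real accuracy is limited by how well I located the lens.
- **Disagreements:** the lens position differed by up to about 6 mm between cameras, with the scene camera biased by about 3–5 mm. The lens heading, taken as 0.225 rad, was uncertain by about 0.04 rad. The stem's end in the final top picture was about 3 mm from the prediction. All of this is inside the 12 mm and 0.2 rad limits.

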